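# Tins in order of height on the dresser-top row

### The arm

A 7-joint arm with a two-finger parallel gripper is mounted at the origin on the work surface. World frame = base frame: x ahead of the robot, y to its left, z up, the work surface at z = 0. Lengths are in m, angles in rad, forces in N, time in s.
With the tool pointing down it reaches from about 0.425 to 0.875 m from the base axis. Payload 4.7 kg.
Tool frame: the origin (TCP) lies midway between the tips of the shut fingers; the grasp point (between the pads) lies 19 mm behind it; z points along the fingers, y is the line along which they close (so a half turn about z gives the same grasp; the last joint's range is limited). The gripper opens to 87 mm and grips with 3 to 60 N. Pads are 19 mm wide; open, the fingers measure 117 mm over their backs; the gripper's body (75 mm by 190 mm) begins 51 mm behind the grasp point.
Start: joints at [1.142, 0.321, -0.07, 1.45, 0.023, 1.371, -0.057], TCP at [0.278, -0.587, 0.223] pointing down, gripper open.
Joint ranges: [-2.86, 2.86], [-0.3, 2.09], [-1.38, 1.24], [0.06, 2.45], [-1.56, 4.7], [0.09, 2.05], [-2.69, 2.69]. Speed limits (rad/s): [2.57, 2.57, 3.14, 3.14, 3.14, 3.14, 3.14].

### API

Orientations are given as a rotation vector (axis times angle).
In Python, from bench import ctrl gives the robot as it stands. The module is installed in compiled form; this text tells all that it offers.
- The arm moves only by the shell command python3 -m handwheel 'ROWS' [FORCE]. ROWS is JSON, a list of rows, each a list of 7 numbers: the finger opening in m, from 0 to 0.087, then the shift along the tool's x, y, z in m, then the turn, a rotation vector about the tool's x, y, z in degrees. A call has 1 to 12 rows; each row shifts and turns the commanded pose from where the row before left it, along the tool's axes as they then stand; what a row does not reach is not made up. A row lasts 1/8 s, in which the tool goes at most 62.5 mm and 10.7 degrees, less where a joint would pass 70% of its speed; a pose out of reach is approached as far as the arm can. A call is refused whole if a number of a shift passes 0.0625 or a number of a turn 10.7, either way. A call with a gripper value outside its range is refused whole. The fingers move at their own pace and stop on an object; FORCE is the grip in N (left out, the last holds). Time passes only in rows, so rows that do not move let the fingers close. It gives the time, the measured TCP pose, the force, the opening and the grip force at its end, in the units of the state.
- ctrl.get_state(): the state, without advancing time (a new reading comes with each control period).
- ctrl.get_image(name): name is "scene" or "top" or "wrist"; returns (picture, depth): 420x560x3 uint8, blue, green, red; 420x560 float32, m along the optical axis (not along the pixel's ray), 0 where there is no reading.
- ctrl.camera_info(name): a dict with "intrinsics" (3x3 intrinsics, pixels), "R" (3x3) and "t" (3): a world point X has camera coordinates R X + t. Camera axes: x right, y down, z forward; pixel columns grow to the right and rows downward; lengths in m; the calibration is good to about 2 mm. A picture is of the moment at which its call begins: read the wrist's pose just before it. camera_info takes no time and is no camera call; for the wrist camera it gives the pose at the moment of the call.
- ctrl.close_job(): hands the job in; it is judged then, once.
The state is a dict: "time": time; "joint_positions": joint angles; "qd": joint speeds; "joint_torque": joint torques, N m; "position": TCP position; "tool_rot": TCP orientation; "ft_force": force on the tool from outside, world axes, zero at the start; "torque": the same for the moment, N m; "grip_width": opening from 0.0 (shut) to 1.0 (fully open); "grip_force": force on a finger pad.
Only numpy, scipy, OpenCV 4.12 (cv2) and the standard library are available. Lean on these libraries where they do the work, as an engineer would, in place of code of your own. Each camera call takes 0.05 s, during which the arm holds its last target. There are 200 camera calls.

### The job

Line the four coloured tins up in order of height on the four grey coasters, one upright in the middle of each: the tallest next to the terracotta mug, then stepping down to the shortest next to the sugar shaker. Leave the mug and the shaker where they stand, and do not knock any tin over.

Things in the scene. Friction and masses are not known exactly. Their poses are not given: they have to be found in the camera images.
- tin_red: red round lidded storage tin with a thin white band near top and bottom, a plain upright cylinder 54 mm in diameter and 125 mm tall, rigid, under 0.35 kg, loose, standing upright on the steel top. Origin at the centre of its underside, z up.
- tin_yellow: yellow round lidded storage tin with a thin white band near top and bottom, a plain upright cylinder 54 mm in diameter and 105 mm tall, rigid, under 0.35 kg, loose, standing upright on the steel top. Origin at the centre of its underside, z up.
- tin_green: green round lidded storage tin with a thin white band near top and bottom, a plain upright cylinder 54 mm in diameter and 85 mm tall, rigid, under 0.35 kg, loose, standing upright on the steel top. Origin at the centre of its underside, z up.
- tin_blue: blue round lidded storage tin with a thin white band near top and bottom, a plain upright cylinder 54 mm in diameter and 65 mm tall, rigid, under 0.35 kg, loose, standing upright on the steel top. Origin at the centre of its underside, z up.
- coaster_1: Dark grey round coaster, 70 mm in diameter and 5 mm thick, fixed; number 1 of four identical ones, counted from the robot's left (+y) to its right, in a straight row, centres 100 mm apart, along a fixed pale wooden board 110 mm wide, 620 mm long, 12 mm thick. Origin at the centre of its underside, on the board's top 12 mm above the steel; the coaster's top is 17 mm above the steel.
- coaster_2: Dark grey round coaster, 70 mm in diameter and 5 mm thick, fixed; number 2 of four identical ones, counted from the robot's left (+y) to its right, in a straight row, centres 100 mm apart, along a fixed pale wooden board 110 mm wide, 620 mm long, 12 mm thick. Origin at the centre of its underside, on the board's top 12 mm above the steel; the coaster's top is 17 mm above the steel.
- coaster_3: Dark grey round coaster, 70 mm in diameter and 5 mm thick, fixed; number 3 of four identical ones, counted from the robot's left (+y) to its right, in a straight row, centres 100 mm apart, along a fixed pale wooden board 110 mm wide, 620 mm long, 12 mm thick. Origin at the centre of its underside, on the board's top 12 mm above the steel; the coaster's top is 17 mm above the steel.
- coaster_4: Dark grey round coaster, 70 mm in diameter and 5 mm thick, fixed; number 4 of four identical ones, counted from the robot's left (+y) to its right, in a straight row, centres 100 mm apart, along a fixed pale wooden board 110 mm wide, 620 mm long, 12 mm thick. Origin at the centre of its underside, on the board's top 12 mm above the steel; the coaster's top is 17 mm above the steel.
- mug: Terracotta mug, 76 mm in diameter at the rim, 88 mm tall, its handle pointing roughly away from the robot. Stands loose on one end of the pale wooden board, about 105 mm outward from the centre of the end coaster; which end changes from start to start. Origin at the centre of its underside.
- shaker: Glass sugar shaker filled white, with a steel cap, 68 mm in diameter, 148 mm tall. Stands loose on one end of the pale wooden board, about 105 mm outward from the centre of the end coaster; which end changes from start to start. Origin at the centre of its underside.
Things that resemble listed ones, but are neither listed nor needed, are in the scene too. Several things have the shape of the tin_blue; the one meant has the colours described above. Several things have the shape of the tin_green; the one meant has the colours described above.

How it is judged:
By the outcome, as a careful person would: the job done as asked, in the order asked, and still so for the second after the job is handed in, with the robot touching nothing.
It also fails if it takes over 104 s, if anything falls off the work surface, if the arm or the gripper's body presses on something with over 40 N, if the wrist force passes 120 N, or if a joint passes its speed limit or range.

## Working session

There is one attempt and no reset: what is moved stays moved. The work goes in short steps, Python scripts to look and compute and a shell command to move; the robot and the scene stay as the last step left them, time stands still between calls to the robot, and variables do not carry over. Pictures are saved under pics/ and viewed, at most 14 in all, crops included, and the job is handed in when it is done.

```bash
mkdir -p pics; python3 - <<'E'
from bench import ctrl
import cv2,numpy as np
s=ctrl.get_state();print({k:np.round(v,3).tolist() for k,v in s.items()})
for n in("scene","top"):
    p,d=ctrl.get_image(n);cv2.imwrite(f"pics/{n}.png",p);np.save(f"{n}_d.npy",d)
    i=ctrl.camera_info(n);print(n,np.round(-np.array(i["R"]).T@i["t"],3),np.round(i["R"],2).tolist())
E
```

```text
{'time': 0.0, 'joint_positions': [1.142, 0.322, -0.07, 1.452, 0.023, 1.371, -0.057], 'qd': [0.004, 0.0, 0.001, -0.001, 0.0, 0.002, -0.001], 'joint_torque': [-0.0, -49.13, -0.404, -31.253, -0.064, 0.044, 0.0], 'position': [0.278, -0.587, 0.221], 'tool_rot': [-3.063, -0.69, 0.001], 'ft_force': [-0.064, -0.476, -0.148], 'torque': [-0.057, 0.05, -0.036], 'grip_force': 0.0, 'grip_width': 1.002}
scene [0.733 0.367 0.815] [[-0.86, 0.52, -0.01], [0.44, 0.72, -0.54], [-0.27, -0.47, -0.84]]
top [ 0.442 -0.034  1.117] [[-0.03, -1.0, -0.01], [-1.0, 0.03, -0.05], [0.05, 0.01, -1.0]]
```

View pics/top.png

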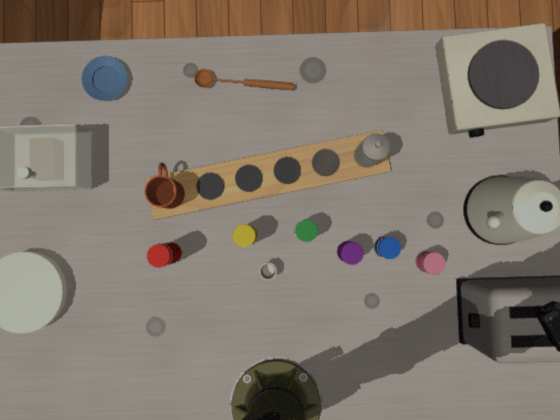

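View pics/scene.png

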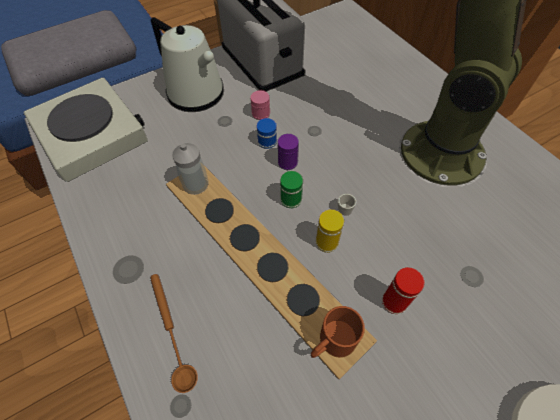

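Top view: mug at (165,192) is the left (+y) end, shaker at (375,148) the right, coasters at (211,186), (249,178), (287,170), (326,162). Candidates: red tin (162,255), yellow (244,236), green (306,231) with the purple lookalike at (351,253), blue (388,248) with the pink lookalike at (432,263). The blue bowl (105,78) is not a tin. By the description the targets are red→1, yellow→2, green→3, blue→4.

```bash
cat > h.py <<'E'
from bench import ctrl
import cv2,numpy as np
from scipy.spatial.transform import Rotation as Ro
def cloud(n,d,i=None):
    i=i or ctrl.camera_info(n);K=np.array(i["intrinsics"]);v,u=np.indices(d.shape)
    c=np.stack([(u-K[0,2])/K[0,0]*d,(v-K[1,2])/K[1,1]*d,d],-1)
    return (c-np.array(i["t"]))@np.array(i["R"])
def fit(P):  # circle centre from xy points (minimum enclosing circle)
    (x,y),r=cv2.minEnclosingCircle(P[:,:2].astype(np.float32)*1000);return round(x/1e3,4),round(y/1e3,4),round(r/1e3,4)
E
python3 - <<'E'
from h import *
p=cv2.imread("pics/top.png");d=np.load("top_d.npy");W=cloud("top",d)
hs=cv2.cvtColor(p,cv2.COLOR_BGR2HSV)
def at(name,u,v,zt,r=22,tol=.008):
    m=np.zeros(d.shape,np.uint8);cv2.circle(m,(u,v),r,1,-1)
    P=W[(m>0)&(abs(W[...,2]-zt)<tol)]
    if len(P): print(name,len(P),"med",np.round(np.median(P,0),4),"mean",np.round(P.mean(0),4),fit(P))
for n,u,v,z in[("red",162,255,.125),("yel",244,236,.105),("grn",306,231,.085),("blu",388,248,.065),("pur",351,253,.085),("pink",432,263,.065),("mug",165,192,.1),("shk",375,148,.16)]: at(n,u,v,z)
V=hs[...,2]
for k,(u,v) in enumerate([(211,186),(249,178),(287,170),(326,162)],1):
    m=np.zeros(d.shape,np.uint8);cv2.circle(m,(u,v),19,1,-1);m=(m>0)&(V<75)&(hs[...,1]<90)
    P=W[m];print("c",k,len(P),np.round(P.mean(0),4),fit(P))
cv2.imwrite("pics/crop.png",cv2.resize(p[130:290,140:460],(800,400)))
P=W[(d>0)&(V>0)&(abs(W[...,2])<.03)];print("steel z",np.median(P[:,2]))
E
```

```text
red 443 med [0.3874 0.2549 0.1247] mean [0.3874 0.2546 0.1247] (0.3873, 0.2553, 0.0269)
yel 418 med [0.427  0.0621 0.1046] mean [0.427  0.0618 0.1047] (0.4271, 0.0622, 0.0268)
grn 402 med [ 0.4342 -0.085   0.0847] mean [ 0.4342 -0.085   0.0846] (0.4341, -0.0852, 0.0267)
blu 400 med [ 0.3868 -0.2841  0.0647] mean [ 0.3866 -0.2843  0.0646] (0.3864, -0.2851, 0.0272)
pur 406 med [ 0.3774 -0.191   0.0846] mean [ 0.3777 -0.1908  0.0844] (0.3772, -0.191, 0.027)
pink 406 med [ 0.3469 -0.3885  0.0643] mean [ 0.3473 -0.3887  0.0642] (0.3468, -0.3898, 0.0273)
mug 210 med [0.5369 0.2578 0.0991] mean [0.5363 0.2565 0.0988] (0.5378, 0.2556, 0.0386)
shk 30 med [ 0.6208 -0.2468  0.1591] mean [ 0.6214 -0.2466  0.1583] (0.6226, -0.247, 0.0102)
c 1 545 [0.5528 0.1515 0.0207] (0.5067, 0.0744, 0.1259)
c 2 520 [0.5694 0.0529 0.023 ] (0.519, 0.0203, 0.094)
c 3 519 [ 0.5871 -0.0449  0.019 ] (0.5312, -0.0385, 0.0893)
c 4 79 [ 0.6055 -0.1275  0.0164] (0.6021, -0.1418, 0.0312)
steel z 6.281316476807093e-05
```

View pics/crop.png

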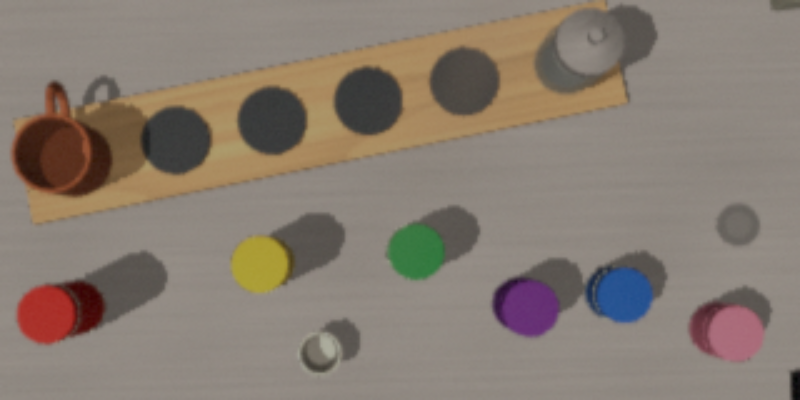

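Close crop confirms the choice: red (47,312), yellow (262,264), green (416,250), blue (624,295). The purple (530,305) and pink (735,332) ones are the lookalikes. Next: precise coaster centres, and clearances around the start pose.

```bash
cat >> h.py <<'E'
def plane(n,uv,z):
    i=ctrl.camera_info(n);R=np.array(i["R"]);C=-R.T@np.array(i["t"])
    r=(np.linalg.inv(i["intrinsics"])@np.c_[uv,np.ones(len(uv))].T).T@R
    return C+r*((z-C[2])/r[:,2])[:,None]
def pose():
    s=ctrl.get_state();return s,np.array(s["position"]),Ro.from_rotvec(s["tool_rot"])
def go(x,y,z):  # shift in tool axes to a world TCP target
    s,p,R=pose();return np.round(R.inv().apply(np.array([x,y,z])-p)*1000,1)
E
python3 - <<'E'
from h import *
p=cv2.imread("pics/top.png");d=np.load("top_d.npy");W=cloud("top",d)
hs=cv2.cvtColor(p,cv2.COLOR_BGR2HSV);C=[]
for k,(u,v) in enumerate([(211,186),(249,178),(287,170),(326,162)],1):
    m=np.zeros(d.shape,np.uint8);cv2.circle(m,(u,v),21,1,-1)
    m=((m>0)&(hs[...,1]<75)).astype(np.uint8);m=cv2.morphologyEx(m,cv2.MORPH_OPEN,np.ones((3,3)))
    c=max(cv2.findContours(m,0,1)[0],key=cv2.contourArea)[:,0]
    X=plane("top",c,.017);C.append(fit(X));print(k,C[-1],cv2.contourArea(c))
C=np.array(C)[:,:2]
A=np.c_[np.ones(4),range(4)];f=np.linalg.lstsq(A,C,rcond=None)[0];print(f.round(4),np.linalg.norm(f[1]),(A@f).round(4).tolist(),"normal deg",np.degrees(np.arctan2(f[1,0],-f[1,1])))
for x in np.arange(.1,.8,.1): print(round(x,1),[float(round(max([0,*W[(d>0)&(abs(W[...,0]-x)<.05)&(abs(W[...,1]-y)<.05)][:,2]]),3)) for y in np.arange(-.7,.4,.1)])
s,q,R=pose();print(R.as_matrix().round(3))
for n in("top","scene"):
    i=ctrl.camera_info(n);c=i["R"]@q+i["t"];print(n,(i["intrinsics"]@c/c[2]).round(0))
p,_=ctrl.get_image("wrist");cv2.imwrite("pics/w0.png",p)
E
```

```text
1 (0.5535, 0.1519, 0.0339) 519.0
2 (0.5702, 0.0539, 0.0339) 515.5
3 (0.5873, -0.0447, 0.0336) 511.0
4 (0.6046, -0.1433, 0.0343) 520.0
[[ 0.5533  0.1521]
 [ 0.017  -0.0984]] 0.09988422297840639 [[0.5533, 0.1521], [0.5704, 0.0537], [0.5874, -0.0448], [0.6045, -0.1432]] normal deg 9.82256151556689
0.1 [0.007, 0.186, 0.187, 0.007, 0.007, 0.007, 0.035, 0.273, 0.036, 0.007, 0.007]
0.2 [0.0, 0.195, 0.337, 0.131, 0.005, 0.006, 0.006, 0.007, 0.007, 0.008, 0.007]
0.3 [0.107, 0.193, 0.337, 0.07, 0.007, 0.006, 0.007, 0.044, 0.008, 0.006, 0.008]
0.4 [0.005, 0.204, 0.197, 0.07, 0.07, 0.09, 0.09, 0.109, 0.111, 0.132, 0.13]
0.5 [0.005, 0.221, 0.202, 0.006, 0.007, 0.007, 0.089, 0.032, 0.107, 0.103, 0.105]
0.6 [0.005, 0.065, 0.018, 0.006, 0.161, 0.163, 0.024, 0.023, 0.024, 0.104, 0.104]
0.7 [0.066, 0.076, 0.076, 0.007, 0.134, 0.135, 0.015, 0.005, 0.006, 0.007, 0.006]
[[ 0.904  0.429 -0.001]
 [ 0.429 -0.904  0.002]
 [-0.    -0.002 -1.   ]]
top [560. 300.   1.]
scene [243.   2.   1.]
```

View pics/w0.png

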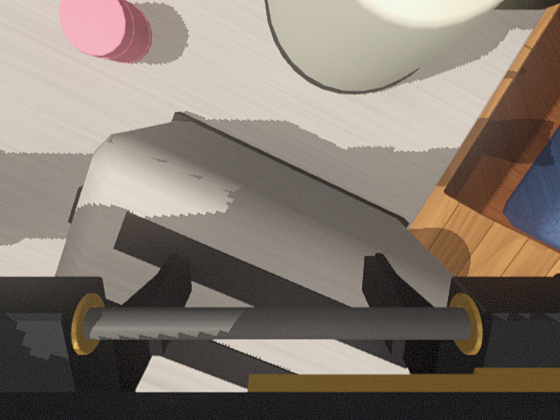

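The wrist view shows the gripper hovering just over the toaster, with the kettle beyond it at (380,40) and the pink decoy at (95,25). I'll rise first, then travel to blue.

```bash
python3 -m handwheel '[[0.087,0,0,-0.05,0,0,0],[0.087,0,0,-0.05,0,0,0],[0.087,0.038,-0.038,0,0,0,0],[0.087,0.038,-0.038,0,0,0,0],[0.087,0.038,-0.038,0,0,0,0],[0.087,0.038,-0.038,0,0,0,0],[0.087,0.038,-0.038,0,0,0,0],[0.087,0.038,-0.038,0,0,0,0],[0.087,0,0,0,0,0,-10],[0.087,0,0,0,0,0,-10],[0.087,0,0,0,0,0,-10],[0.087,0,0,0,0,0,-10]]' 20
python3 -m handwheel '[[0.087,0,0,0,0,0,-10],[0.087,0,0,0,0,0,-10],[0.087,0,0,0,0,0,-10],[0.087,0,0,0,0,0,-4.4],[0.087,0,0,0,0,0,0],[0.087,0,0,0,0,0,0]]'
python3 - <<'E'
from h import *
s,p,R=pose();print(p.round(4),R.as_matrix().round(3),np.round(s["joint_positions"],2),go(.3865,-.2846,.12))
i=ctrl.camera_info("wrist");q,d=ctrl.get_image("wrist");W=cloud("wrist",d,i)
hs=cv2.cvtColor(q,cv2.COLOR_BGR2HSV)
P=W[(abs(hs[...,0].astype(int)-110)<14)&(hs[...,1]>120)&(abs(W[...,2]-.065)<.006)&(abs(W[...,1]+.28)<.08)]
print(len(P),fit(P),P.mean(0));cv2.imwrite("pics/w1.png",q)
E
```

```text
time: 1.65
position: [0.3866, -0.2835, 0.3223]
tool_rot: [-2.639, -1.704, 0.0]
ft_force: [-0.3, -0.2, 0.1]
grip_width: 1.0
grip_force: 0.0
time: 2.4
position: [0.3868, -0.2836, 0.3224]
tool_rot: [-2.026, -2.401, 0.0]
ft_force: [0.1, 0.9, 0.1]
grip_width: 1.0
grip_force: 0.0
[ 0.3868 -0.2836  0.3224] [[-0.168  0.986 -0.   ]
 [ 0.986  0.168  0.   ]
 [ 0.    -0.    -1.   ]] [ 0.84 -0.06 -0.25  1.68 -0.02  1.52  0.76] [ -1.   -0.4 202.4]
1493 (0.3852, -0.2866, 0.0263) [ 0.3849821  -0.28590653  0.06601914]
```

```bash
python3 -m handwheel '[[0.087,-0.0015,-0.001,0.05,0,0,0],[0.087,0,0,0.055,0,0,0],[0.087,0,0,0.055,0,0,0],[0.087,0,0,0.05,0,0,0],[0.087,0,0,0.04,0,0,0],[0.087,0,0,0.03,0,0,0],[0.087,0,0,0.017,0,0,0],[0.087,0,0,0,0,0,0],[0.04,0,0,0,0,0,0],[0.04,0,0,0,0,0,0],[0.04,0,0,0,0,0,0],[0.04,0,0,0,0,0,0]]' 25
python3 -m handwheel '[[0.04,0,0,0,0,0,0],[0.04,0,0,0,0,0,0]]'
python3 -c "
from h import *
print(go(.6045,-.1432,.2),pose()[1])"
```

```text
time: 3.95
position: [0.3861, -0.2855, 0.0259]
tool_rot: [2.024, 2.402, -0.0]
ft_force: [-2.6, -1.1, 2.5]
grip_width: 0.635
grip_force: 1.2
time: 4.2
position: [0.386, -0.2855, 0.0259]
tool_rot: [2.024, 2.402, -0.001]
ft_force: [-1.1, 0.2, 4.0]
grip_width: 0.617
grip_force: 25.0
[ 103.1  239.5 -174.2] [ 0.38597203 -0.28551005  0.02591033]
```

```bash
python3 -m handwheel '[[0.04,0,0,-0.05,0,0,0],[0.04,0,0,-0.062,0,0,0],[0.04,0,0,-0.062,0,0,0],[0.04,0.017,0.04,0,0,0,0],[0.04,0.017,0.04,0,0,0,0],[0.04,0.017,0.04,0,0,0,0],[0.04,0.017,0.04,0,0,0,0],[0.04,0.017,0.04,0,0,0,0],[0.04,0.018,0.0395,0,0,0,0],[0.04,0,0,0,0,0,0],[0.04,0,0,0,0,0,0]]'
python3 - <<'E'
from h import *
q,d=ctrl.get_image("wrist");cv2.imwrite("pics/w2.png",q)
print(go(.6045,-.1432,.045),pose()[1])
E
```

```text
time: 5.58
position: [0.604, -0.1434, 0.1986]
tool_rot: [-2.023, -2.402, 0.002]
ft_force: [0.1, -0.5, -0.6]
grip_width: 0.613
grip_force: 25.0
[  0.8   1.1 153.8] [ 0.60375509 -0.14414318  0.19884596]
```

View pics/w2.png

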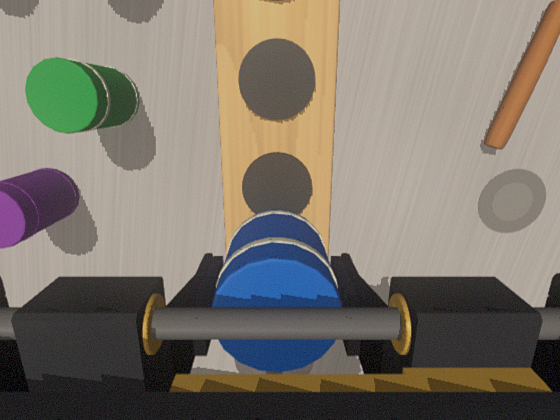

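The wrist view shows blue held upright between the pads at (277,300), with the free coasters behind at (277,183) and (277,80). Now lower and release.

```bash
python3 -m handwheel '[[0.04,0.0005,0.001,0.05,0,0,0],[0.04,0,0,0.05,0,0,0],[0.04,0,0,0.035,0,0,0],[0.04,0,0,0.013,0,0,0],[0.04,0,0,0.004,0,0,0],[0.04,0,0,0.003,0,0,0],[0.04,0,0,0,0,0,0],[0.04,0,0,0,0,0,0]]'
```

```text
time: 6.62
position: [0.6062, -0.1426, 0.0455]
tool_rot: [2.023, 2.401, 0.001]
ft_force: [-0.3, -0.1, -1.4]
grip_width: 0.615
grip_force: 25.0
```

```bash
python3 -m handwheel '[[0.04,0,-0.0015,0.0015,0,0,0],[0.04,0,0,0.001,0,0,0],[0.04,0,0,0,0,0,0]]'
python3 -m handwheel '[[0.06,0,0,0,0,0,0],[0.075,0,0,0,0,0,0],[0.087,0,0,0,0,0,0],[0.087,0,0,0,0,0,0],[0.087,0,0,-0.03,0,0,0],[0.087,0,0,-0.06,0,0,0],[0.087,0,0,-0.06,0,0,0],[0.087,0,0,-0.03,0,0,0],[0.087,0,0,0,0,0,0]]'
python3 - <<'E'
from h import *
q,d=ctrl.get_image("top");i=ctrl.camera_info("top");W=cloud("top",d)
P=W[(abs(W[...,2]-.082)<.006)&(abs(W[...,0]-.6045)<.04)&(abs(W[...,1]+.143)<.04)];print("top blue",len(P),len(P) and fit(P))
i=ctrl.camera_info("wrist");q,d=ctrl.get_image("wrist");W=cloud("wrist",d,i)
P=W[(abs(W[...,2]-.082)<.006)&(abs(W[...,0]-.6045)<.05)&(abs(W[...,1]+.143)<.05)];print("wrist blue",len(P),len(P) and fit(P))
cv2.imwrite("pics/w3.png",q)
print(go(.4335,-.0856,.225),pose()[1])
E
```

```text
time: 7.0
position: [0.604, -0.1429, 0.043]
tool_rot: [2.024, 2.402, -0.001]
ft_force: [-1.4, 0.0, 5.9]
grip_width: 0.615
grip_force: 25.0
time: 8.12
position: [0.6058, -0.1429, 0.2253]
tool_rot: [2.021, 2.398, 0.004]
ft_force: [-0.3, -0.3, -0.4]
grip_width: 0.998
grip_force: 0.0
top blue 145 (0.6048, -0.1324, 0.0237)
wrist blue 2796 (0.6042, -0.144, 0.027)
[  85.1 -158.    -3.6] [ 0.60367207 -0.14267398  0.22128631]
```

View pics/w3.png

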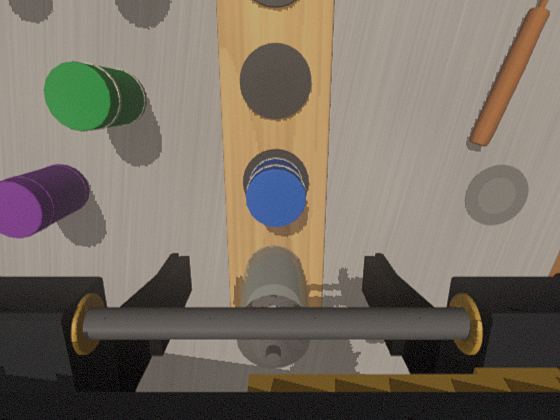

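The wrist view shows blue upright on coaster 4 at (277,190), with the shaker below it at (275,310) and coaster 3 free at (277,80). Green next.

```bash
python3 -m handwheel '[[0.087,0.017,-0.0316,0,0,0,0],[0.087,0.017,-0.0316,0,0,0,0],[0.087,0.017,-0.0316,0,0,0,0],[0.087,0.017,-0.0316,0,0,0,0],[0.087,0.017,-0.0316,0,0,0,0],[0.087,0,0,0,0,0,0],[0.087,0,0,0,0,0,0]]'
python3 - <<'E'
from h import *
i=ctrl.camera_info("wrist");q,d=ctrl.get_image("wrist");W=cloud("wrist",d,i)
P=W[(abs(W[...,2]-.085)<.006)&(abs(W[...,0]-.4335)<.05)&(abs(W[...,1]+.085)<.05)];print("wrist green",len(P),len(P) and fit(P))
print(go(.4335,-.0856,.04),pose()[1])
E
```

```text
time: 9.1
position: [0.4339, -0.086, 0.2212]
tool_rot: [-2.024, -2.402, 0.001]
ft_force: [-0.1, -0.3, 0.6]
grip_width: 0.997
grip_force: 0.0
wrist green 2883 (0.4329, -0.0869, 0.027)
[  0.4  -0.5 181.3] [ 0.43421736 -0.0860217   0.22132464]
```

```bash
python3 -m handwheel '[[0.087,0,-0.0005,0.05,0,0,0],[0.087,0,0,0.055,0,0,0],[0.087,0,0,0.045,0,0,0],[0.087,0,0,0.025,0,0,0],[0.087,0,0,0.006,0,0,0],[0.087,0,0,0,0,0,0],[0.04,0,0,0,0,0,0],[0.04,0,0,0,0,0,0],[0.04,0,0,0,0,0,0],[0.04,0,0,0,0,0,0],[0.04,0,0,0,0,0,0],[0.04,0,0,0,0,0,0]]' 25
python3 -c "
from h import *
print(go(.5874,-.0448,.2),pose()[1])"
```

```text
time: 10.65
position: [0.4334, -0.086, 0.0413]
tool_rot: [2.024, 2.402, -0.001]
ft_force: [-1.8, -0.8, 3.1]
grip_width: 0.617
grip_force: 25.0
[  14.4  158.7 -158.7] [ 0.43339539 -0.08600296  0.04130088]
```

```bash
python3 -m handwheel '[[0.04,0,0,-0.05,0,0,0],[0.04,0,0,-0.06,0,0,0],[0.04,0.0036,0.0397,0,0,0,0],[0.04,0.0036,0.0397,0,0,0,0],[0.04,0.0036,0.0397,0,0,0,0],[0.04,0.0036,0.0396,0,0,0,0],[0.04,0,0,0.04,0,0,0],[0.04,0,0,0.03,0,0,0],[0.04,0,0,0.015,0,0,0],[0.04,0,0,0.005,0,0,0],[0.04,0,0,0,0,0,0],[0.04,0,0,0,0,0,0]]'
python3 -c "
from h import *
print(go(.5874,-.0448,.0583),pose()[1])"
```

```text
time: 12.15
position: [0.5883, -0.0448, 0.0624]
tool_rot: [2.023, 2.401, 0.002]
ft_force: [0.2, 0.7, 0.2]
grip_width: 0.616
grip_force: 25.0
[ 0.2 -0.9  4.1] [ 0.58832251 -0.04484294  0.0623786 ]
```

```bash
python3 -m handwheel '[[0.04,0,-0.001,0.003,0,0,0],[0.04,0,0,0.001,0,0,0],[0.04,0,0,0,0,0,0],[0.04,0,0,0,0,0,0]]'
```

```text
time: 12.65
position: [0.5868, -0.045, 0.0583]
tool_rot: [2.023, 2.402, 0.0]
ft_force: [-1.7, 0.1, 5.1]
grip_width: 0.617
grip_force: 25.0
```

```bash
python3 -m handwheel '[[0.06,0,0,0,0,0,0],[0.075,0,0,0,0,0,0],[0.087,0,0,0,0,0,0],[0.087,0,0,0,0,0,0],[0.087,0,0,-0.05,0,0,0],[0.087,0,0,-0.06,0,0,0],[0.087,0,0,-0.06,0,0,0],[0.087,0.033,-0.035,0,0,0,0],[0.087,0.033,-0.035,0,0,0,0],[0.087,0.033,-0.035,0,0,0,0],[0.087,0.033,-0.035,0,0,0,0],[0.087,0,0,0,0,0,0]]'
python3 - <<'E'
from h import *
i=ctrl.camera_info("wrist");q,d=ctrl.get_image("wrist");W=cloud("wrist",d,i)
P=W[(abs(W[...,2]-.105)<.006)&(abs(W[...,0]-.4265)<.05)&(abs(W[...,1]-.0615)<.05)];print("wrist yellow",len(P),len(P) and fit(P))
print(go(.4265,.0614,.06),pose()[1])
E
```

```text
time: 14.15
position: [0.4241, 0.0633, 0.2273]
tool_rot: [2.018, 2.405, -0.002]
ft_force: [-0.4, -0.1, 0.1]
grip_width: 0.999
grip_force: 0.0
wrist yellow 3119 (0.4256, 0.0604, 0.0269)
[ -0.3   0.6 167.5] [0.42556165 0.06191833 0.22746415]
```

```bash
python3 -m handwheel '[[0.087,-0.0003,0.0006,0.05,0,0,0],[0.087,0,0,0.055,0,0,0],[0.087,0,0,0.04,0,0,0],[0.087,0,0,0.018,0,0,0],[0.087,0,0,0.004,0,0,0],[0.087,0,0,0,0,0,0],[0.04,0,0,0,0,0,0],[0.04,0,0,0,0,0,0],[0.04,0,0,0,0,0,0],[0.04,0,0,0,0,0,0],[0.04,0,0,0,0,0,0],[0.04,0,0,0,0,0,0]]' 25
python3 -c "
from h import *
print(go(.5704,.0537,.15),pose()[1])"
```

```text
time: 15.7
position: [0.4265, 0.0612, 0.0601]
tool_rot: [-2.024, -2.403, 0.001]
ft_force: [-1.2, -0.6, 1.6]
grip_width: 0.617
grip_force: 24.9
[-31.8 140.5 -89.9] [0.42653491 0.06116156 0.06011578]
```

```bash
python3 -m handwheel '[[0.04,0,0,-0.05,0,0,0],[0.04,0,0,-0.06,0,0,0],[0.04,-0.008,0.0351,0,0,0,0],[0.04,-0.008,0.0351,0,0,0,0],[0.04,-0.008,0.0351,0,0,0,0],[0.04,-0.0078,0.0352,0,0,0,0],[0.04,0,0,0.04,0,0,0],[0.04,0,0,0.03,0,0,0],[0.04,0,0,0.015,0,0,0],[0.04,0,0,0.005,0,0,0],[0.04,0,0,0,0,0,0],[0.04,0,0,0,0,0,0]]'
python3 -c "
from h import *
print(go(.5704,.0537,.0771),pose()[1])"
```

```text
time: 17.2
position: [0.5714, 0.0538, 0.0813]
tool_rot: [2.023, 2.401, 0.002]
ft_force: [0.5, 1.1, -1.4]
grip_width: 0.616
grip_force: 24.9
[ 0.  -1.1  4.2] [0.5714439  0.05383539 0.08133115]
```

```bash
python3 -m handwheel '[[0.04,0,-0.0007,0.003,0,0,0],[0.04,0,0,0.001,0,0,0],[0.04,0,0,0,0,0,0],[0.04,0,0,0,0,0,0]]'
```

```text
time: 17.7
position: [0.5702, 0.0536, 0.0771]
tool_rot: [2.024, 2.402, 0.0]
ft_force: [-2.7, -0.9, 5.7]
grip_width: 0.619
grip_force: 24.9
```

```bash
python3 -m handwheel '[[0.06,0,0,0,0,0,0],[0.075,0,0,0,0,0,0],[0.087,0,0,0,0,0,0],[0.087,0,0,0,0,0,0],[0.087,0,0,-0.05,0,0,0],[0.087,0,0,-0.06,0,0,0],[0.087,0,0,-0.05,0,0,0],[0.087,0.0458,-0.0294,0,0,0,0],[0.087,0.0458,-0.0294,0,0,0,0],[0.087,0.0458,-0.0294,0,0,0,0],[0.087,0.0458,-0.0294,0,0,0,0],[0.087,0.0458,-0.0294,0,0,0,0]]'
python3 -m handwheel '[[0.087,0,0,0,0,0,0],[0.087,0,0,0,0,0,0]]'
python3 - <<'E'
from h import *
i=ctrl.camera_info("wrist");q,d=ctrl.get_image("wrist");W=cloud("wrist",d,i)
P=W[(abs(W[...,2]-.125)<.006)&(abs(W[...,0]-.3867)<.05)&(abs(W[...,1]-.2545)<.05)];print("wrist red",len(P),len(P) and fit(P))
print(go(.3867,.2543,.08),pose()[1])
E
```

```text
time: 19.2
position: [0.3848, 0.2556, 0.2361]
tool_rot: [2.024, 2.402, 0.0]
ft_force: [0.9, 0.3, 0.2]
grip_width: 1.001
grip_force: 0.0
time: 19.45
position: [0.3864, 0.2539, 0.2361]
tool_rot: [2.023, 2.402, -0.0]
ft_force: [1.1, -0.4, 0.1]
grip_width: 0.998
grip_force: 0.0
wrist red 3370 (0.3858, 0.2545, 0.0269)
[  1.  -0. 156.] [0.38682578 0.25339477 0.23598308]
```

```bash
python3 -m handwheel '[[0.087,0.001,0,0.05,0,0,0],[0.087,0,0,0.05,0,0,0],[0.087,0,0,0.035,0,0,0],[0.087,0,0,0.017,0,0,0],[0.087,0,0,0.004,0,0,0],[0.087,0,0,0,0,0,0],[0.04,0,0,0,0,0,0],[0.04,0,0,0,0,0,0],[0.04,0,0,0,0,0,0],[0.04,0,0,0,0,0,0],[0.04,0,0,0,0,0,0],[0.04,0,0,0,0,0,0]]' 25
python3 -c "
from h import *
print(go(.5533,.1521,.15),pose()[1])"
```

```text
time: 21.0
position: [0.386, 0.2554, 0.0801]
tool_rot: [2.024, 2.403, -0.0]
ft_force: [-1.4, -0.2, 2.3]
grip_width: 0.614
grip_force: 25.0
[-130.2  147.4  -69.9] [0.38595416 0.25536002 0.08010582]
```

```bash
python3 -m handwheel '[[0.04,0,0,-0.04,0,0,0],[0.04,0,0,-0.05,0,0,0],[0.04,0,0,-0.05,0,0,0],[0.04,-0.026,0.0295,0,0,0,0],[0.04,-0.026,0.0295,0,0,0,0],[0.04,-0.026,0.0295,0,0,0,0],[0.04,-0.026,0.0295,0,0,0,0],[0.04,-0.0262,0.0294,0,0,0,0],[0.04,0,0,0,0,0,0],[0.04,0,0,0.05,0,0,0],[0.04,0,0,0.045,0,0,0],[0.04,0,0,0.02,0,0,0]]'
python3 -m handwheel '[[0.04,0,0,0.004,0,0,0],[0.04,0,0,0,0,0,0],[0.04,0,0,0,0,0,0]]'
python3 -c "
from h import *
print(go(.5533,.1521,.0971),pose()[1])"
```

```text
time: 22.5
position: [0.5508, 0.1519, 0.1022]
tool_rot: [-2.021, -2.401, 0.006]
ft_force: [-0.5, 0.0, -1.8]
grip_width: 0.619
grip_force: 25.0
time: 22.88
position: [0.5545, 0.1525, 0.1028]
tool_rot: [2.023, 2.401, 0.004]
ft_force: [-0.4, -0.8, -1.7]
grip_width: 0.616
grip_force: 25.0
[-0.2 -1.3  5.7] [0.55450742 0.15252498 0.10281217]
```

```bash
python3 -m handwheel '[[0.04,0,-0.0007,0.004,0,0,0],[0.04,0,0,0.0013,0,0,0],[0.04,0,0,0,0,0,0],[0.04,0,0,0,0,0,0]]'
```

```text
time: 23.38
position: [0.5531, 0.152, 0.0972]
tool_rot: [2.024, 2.401, 0.001]
ft_force: [-1.4, -0.7, 6.4]
grip_width: 0.616
grip_force: 25.0
```

```bash
python3 -m handwheel '[[0.06,0,0,0,0,0,0],[0.075,0,0,0,0,0,0],[0.087,0,0,0,0,0,0],[0.087,0,0,0,0,0,0],[0.087,0,0,-0.04,0,0,0],[0.087,0,0,-0.05,0,0,0],[0.087,0,0,-0.06,0,0,0],[0.087,0.05,0,0,0,0,0],[0.087,0.05,0,0,0,0,0],[0.087,0.05,-0.04,0,0,0,0],[0.087,0.05,-0.04,0,0,0,0],[0.087,0,-0.04,0,0,0,0]]'
python3 - <<'E'
from h import *
q,d=ctrl.get_image("top");W=cloud("top",d);cv2.imwrite("pics/t2.png",q)
for n,x,y,z in[("red",.5533,.1521,.142),("yel",.5704,.0537,.122),("grn",.5874,-.0448,.102),("blu",.6045,-.1432,.082),("mug",.538,.2556,.1),("shk",.6226,-.247,.16)]:
    P=W[(abs(W[...,2]-z)<.006)&(np.hypot(W[...,0]-x,W[...,1]-y)<.045)];print(n,len(P),len(P) and fit(P),(x,y))
p,_=ctrl.get_image("scene");cv2.imwrite("pics/s2.png",p)
E
```

```text
time: 24.88
position: [0.3987, 0.3312, 0.2458]
tool_rot: [-2.012, -2.409, -0.002]
ft_force: [-0.4, 0.9, 0.9]
grip_width: 0.999
grip_force: 0.0
red 440 (0.5543, 0.1524, 0.0268) (0.5533, 0.1521)
yel 424 (0.571, 0.0544, 0.0271) (0.5704, 0.0537)
grn 410 (0.5882, -0.0443, 0.0269) (0.5874, -0.0448)
blu 388 (0.6053, -0.1419, 0.0269) (0.6045, -0.1432)
mug 199 (0.5391, 0.255, 0.04) (0.538, 0.2556)
shk 26 (0.6213, -0.2465, 0.006) (0.6226, -0.247)
```

View pics/t2.png

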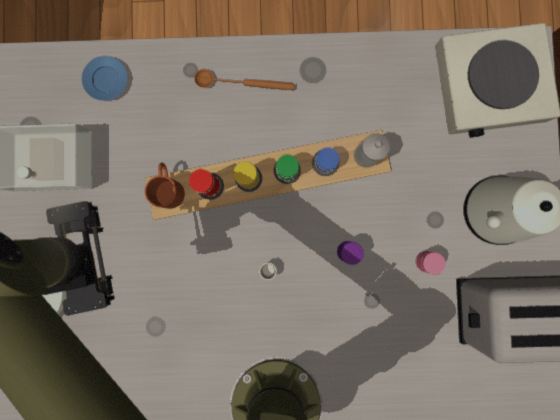

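View pics/s2.png

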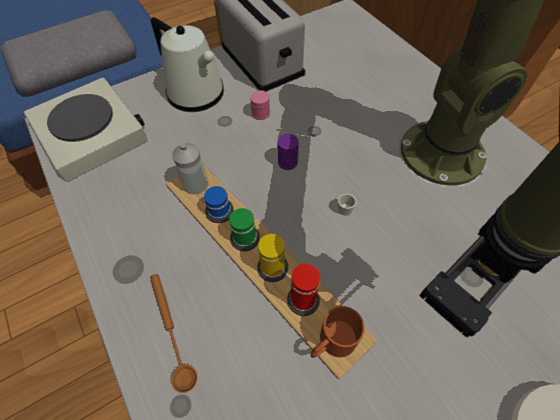

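In the top view red (204,182), yellow (246,176), green (288,168) and blue (327,161) all stand upright, each within about 1.5 mm of its coaster centre. The mug and shaker are unmoved and the arm is clear, so I'm handing the job in.

```bash
python3 -m handwheel '[[0.087,0,0,0,0,0,0],[0.087,0,0,0,0,0,0]]'; python3 -c "
from bench import ctrl
print(ctrl.close_job())"
```

```text
time: 25.22
position: [0.4041, 0.3259, 0.2457]
tool_rot: [-2.027, -2.4, -0.0]
ft_force: [0.1, 0.7, 1.1]
grip_width: 0.999
grip_force: 0.0
the job is handed in; nothing more can be done
None
```

The job is handed in at about 25 s: from the mug to the shaker the tins stand red, yellow, green, blue, each upright and within about 1.5 mm of its coaster's centre, with the mug and shaker left where they stood.

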